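# Fit the pour sleeve on the slip pump

### The arm

A 6-joint arm with a two-finger parallel gripper is mounted at the origin on the work surface. World frame = base frame: x ahead of the robot, y to its left, z up, the work surface at z = 0. Lengths are in m, angles in rad, forces in N, time in s.
With the tool pointing down it reaches from about 0.3 to 0.825 m from the base axis. Payload 5.4 kg.
Tool frame: the origin (TCP) lies between the finger pads; the fingertips stand arm.tips_ahead ahead of it and the grasp point (between the pads) lies 6 mm ahead of it (arm.tips_ahead is the distance from the TCP to the fingertips, in m); z points along the fingers, y is the line along which they close (so a half turn about z gives the same grasp; the last joint's range is limited). The gripper opens to 92 mm and grips with 3 to 60 N. Pads are 20 mm wide; open, the fingers measure 128 mm over their backs; the gripper's body (75 mm by 189 mm) begins 69 mm behind the grasp point.
Start: joints at [-1.514, 0.158, 1.597, -0, 1.386, -0.21], TCP at [0.152, -0.555, 0.24] pointing down, gripper open.
Joint ranges: [-2.91, 2.91], [-0.94, 2.29], [0.18, 2.7], [-1.29, 4.43], [0.17, 2.64], [-3, 3]. Speed limits (rad/s): [2.57, 2.57, 3.14, 3.14, 3.14, 3.14].

### API

Orientations are given as a unit quaternion [x, y, z, w].
In Python, from station import sensors, camera, get_calibration, job_done, find_in, tip_of, arm gives the robot as it stands.
- The arm moves only by the tool move_arm, never from a script. Its argument "deltas" is a list of rows, each a list of 7 numbers: the shift along the tool's x, y, z each as a share of 0.1 m, from -1 to 1, then the turn, a rotation vector about the tool's x, y, z each as a share of 360 degrees, from -1 to 1, then the opening, from 0 (shut) to 1 (fully open). In form: [[x, y, z, rx, ry, rz, claw], ...]. A call has 1 to 8 rows; each row is the pose to reach, as a shift and turn from the pose commanded when the call began, along the tool's axes at that moment, turning the shorter way round; what a row does not reach only later rows make up. A row lasts 1/10 s, in which the tool goes at most 50 mm and 8.59 degrees, less where a joint would pass 70% of its speed; a pose out of reach is approached as far as the arm can. A call with a number of a shift or a turn outside -1 to 1 is refused whole. A call with a gripper value outside its range is refused whole. The fingers move at their own pace and stop on an object; "newtons" is the grip in N (left out, the last holds). Time passes only in rows, so rows that repeat a pose let the fingers close. It gives the time, the measured TCP pose, the force, the opening and the grip force at its end, in the units of the state.
- sensors.state(): the state, without advancing time (a new reading comes with each control period).
- camera(name): name is "scene" or "top"; returns the picture (480x640x3 uint8, blue, green, red); there is no depth.
- get_calibration(name): a dict with "vertical_fov" (degrees; the focal length in pixels is half the picture's height over the tangent of half this angle, whatever the lens; pixels are square), "cx", "cy" (the principal point, pixels), "k1" (the pictures are not rectified: a ray, as slopes to the right and down, at radius r is drawn at 1 + k1 r^2 times it, then the intrinsics apply), "eye" and "attitude" of the camera in the world. Camera axes: x right, y down, z forward; pixel columns grow to the right and rows downward; lengths in m; the calibration is good to about 2 mm. A picture is of the moment at which its call begins. get_calibration takes no time and is no camera call.
- job_done(): hands the job in; it is judged then, once.
Trained networks look in the newest picture that a camera, given by its name, has taken for a name from the list of things; names that differ only in an ending like _2 or _b are one class to them, and where a whole thing is asked for, a point or a joint stands for the part that bears it (a point fixed in the world has none). Each returns a list of dicts, best first, with "confidence" (0 to 1); they miss things now and then, are a little off and sometimes report something else, mostly with a low value. They report only what shows in the picture. A call takes as long as a camera call.
- find_in(target, camera): "point" ([x, y, z] in m, in world coordinates, good to about 4 mm: the middle of the surface that is visible of it).
- tip_of(target, camera): "point" ([x, y, z] in m, in world coordinates, good to about 4 mm: a listed point, or the origin of a listed thing).
The state is a dict: "t": time; "qpos": joint angles; "joint_velocities": joint speeds; "joint_efforts": joint torques, N m; "tcp_pos": TCP position; "tool_rot": TCP orientation; "contact_force": force on the tool from outside, world axes, zero at the start; "moment": the same for the moment, N m; "grip_width": finger opening in m; "gripper_force": force on a finger pad.
Only numpy, scipy, OpenCV 4.12 (cv2) and the standard library are available. Lean on these libraries where they do the work, as an engineer would, in place of code of your own. Each camera call takes 0.05 s, during which the arm holds its last target. There are 200 camera calls.

### The job

The glaze jar has been left right in front of the slip pump's slanting outlet: move it out of the way and stand it upright on the round plywood bat. Then take the long grey sleeve, slip it over the outlet stub and press it down without ramming it, until it has pushed the stiff black sealing collar fully home against the pump; let go and leave it there. Do not tip the jar, and leave everything else on the bench where it is.

Things in the scene. Friction and masses are not known exactly. Their poses are not given: they have to be found in the camera images.
- port: aluminium mounting plate (90 x 120 mm) on the sloped face of the slip pump. Origin: middle of the plate's outer surface, 60 mm above the bench. z: outlet direction, square to the plate, up and back towards the robot, 35 degrees from vertical; y: level, along the slot in the plate; x: up the slope, away from the robot
- slot_tip (a point): point 60 mm out from the plate's middle along its z. The steel outlet stub (37 mm across, 60 mm long, 3 mm bevel at its tip) is clamped in the slot at plate x = 0, parallel to plate z, anywhere from y = -13 to +13 mm: its tip is off this point by that much along y. This is NOT measured: find it by touch or by eye. The stub does not shift when pushed
- seat (a point): point 8 mm out from the plate's middle along its z. A black sealing collar (disc 56 mm across, 8 mm thick) rides on the stub, at first with its underside 9 to 14 mm off the plate; it slides along plate z against a friction of about 7 N and stays where left. Fully home it lies on the plate, its upper face, where the sleeve must end up, level with this point
- pump: white wedge-shaped slip pump, fixed. Origin: on the bench, straight below the middle of the plate; z up, x level away from the outlet. It reaches 45 mm to -x, 75 mm to each side (motor behind, at x = 135 mm: 97 mm) and at most 105 mm above the bench (the stub more)
- sleeve: plain grey plastic tube, 110 mm long, 50 mm outside diameter, 40 mm bore, same at both ends, about 0.14 kg, standing on the bench. Origin: centre of its lower end; z: along the tube. It stands 1.5 mm clear of the stub all round when fitted
- jar: closed white glaze jar with a screw cap, 54 mm across up to its shoulder (at 116 mm), 150 mm high, cap (top 16 mm) 48 mm across, about 0.4 kg; stands on the bench close in front of the pump, in the way of the sleeve. Origin: centre of its underside; z up
- bat: round plywood bat, 160 mm across, 12 mm thick, lying fixed on the bench to one side of the pump (left or right). Origin: centre of its underside, on the bench; z up
- bowl: wide yellow bowl, 120 mm across, 55 mm high; a bystander, to be left alone
- mug: terracotta mug, 76 mm across, 85 mm high, with a handle; a bystander, to be left alone
- prop: short white solid ceramic kiln prop, 40 mm across, 60 mm high; a bystander, to be left alone
- spacer: short wide grey ring, 84 mm across, 45 mm high, bore 64 mm (not the sleeve); a bystander, to be left alone
- brush: wooden brush lying flat; a bystander, to be left alone
- rib: flat wooden rib, 100 x 55 x 8 mm; a bystander, to be left alone

How it is judged:
By the outcome, as a careful person would: the job done as asked, in the order asked, and still so for the second after the job is handed in, with the robot touching nothing.
It also fails if it takes over 72 s, if anything falls off the work surface, if the arm or the gripper's body presses on something with over 40 N, if the wrist force passes 120 N, or if a joint passes its speed limit or range.

## Working session

There is one attempt and no reset: what is moved stays moved. The work goes in short steps, Python scripts to look and compute and a tool call to move; the robot and the scene stay as the last step left them, time stands still between calls to the robot, and variables do not carry over. Pictures are saved under pics/ and viewed, at most 10 in all, crops included, and the job is handed in when it is done.

Besides the shell and the picture viewer there is one more tool, called after "Call:" in YAML: its name, and indented under it one key for each argument. move_arm: Moves the arm, as the interface text tells. Its arguments: {"type":"object","properties":{"deltas":{"type":"array"},"newtons":{"type":"number"}},"required":["deltas"]}

```bash
ls; mkdir -p pics; cat > look.py <<'E'
from station import *
import cv2,numpy as np
E
python3 - <<'E'
from look import *
s=sensors.state();print(s['t'],s['tcp_pos'],s['tool_rot'],s['grip_width'],arm.tips_ahead)
for c in('scene','top'):
    im=camera(c);cv2.imwrite(f'pics/{c}0.png',im);print(c,get_calibration(c))
    for n in ['port','slot_tip','seat','pump','sleeve','jar','bat','bowl','mug','prop','spacer','brush','rib']:
        r=tip_of(n,c)[:2]
        print(n,[(np.round(d['point'],3).tolist(),round(d['confidence'],2)) for d in r])
E
```

```text
pics
0.0 [ 0.1515496  -0.5540758   0.23860839] [ 9.91115405e-01  1.33001365e-01  7.83372279e-05 -9.40632619e-04] 0.09161362636176978 0.025
scene {'vertical_fov': 52.1197357361773, 'cx': 317.0628054873971, 'cy': 233.59512811217704, 'k1': -0.014366283247102197, 'eye': array([1.06835169, 0.83559328, 0.86993142]), 'attitude': array([ 0.24840981,  0.85760208, -0.42871624, -0.13788992])}
port [([0.573, 0.059, 0.061], 0.59)]
slot_tip [([0.548, 0.066, 0.108], 0.67), ([0.465, -0.33, -0.004], 0.32)]
seat [([0.572, 0.057, 0.069], 0.67)]
pump [([0.574, 0.055, 0.004], 0.74), ([0.476, 0.308, 0.001], 0.54)]
sleeve [([0.464, -0.332, -0.001], 0.92), ([0.362, -0.184, -0.002], 0.68)]
jar [([0.483, 0.091, 0.0], 0.96)]
bat [([0.477, 0.307, 0.001], 0.59)]
bowl [([0.658, 0.413, -0.001], 0.68)]
mug [([0.698, -0.297, -0.002], 0.69)]
prop [([0.393, 0.18, 0.002], 0.81), ([0.462, -0.332, -0.004], 0.58)]
spacer []
brush [([0.361, -0.183, -0.003], 0.92)]
rib [([0.287, 0.292, -0.003], 0.79), ([0.392, 0.183, 0.0], 0.36)]
top {'vertical_fov': 46.36803400376007, 'cx': 318.0548869955567, 'cy': 228.6605359876072, 'k1': -0.03110691141551019, 'eye': array([ 0.29859751, -0.01893082,  1.61410551]), 'attitude': array([ 0.70966253, -0.70187283,  0.04391454, -0.04272168])}
port [([0.571, 0.058, 0.059], 0.93)]
slot_tip [([0.54, 0.066, 0.107], 0.68), ([0.573, 0.06, 0.001], 0.37)]
seat [([0.57, 0.062, 0.068], 0.9), ([0.48, 0.09, -0.0], 0.26)]
pump [([0.578, 0.058, 0.005], 0.85)]
sleeve [([0.466, -0.328, -0.003], 0.85)]
jar [([0.291, 0.299, 0.004], 0.66)]
bat [([0.39, 0.181, 0.003], 0.39)]
bowl [([0.661, 0.414, -0.001], 0.92)]
mug [([0.694, -0.303, 0.002], 0.94)]
prop [([0.392, 0.183, 0.001], 0.65)]
spacer [([0.663, -0.442, -0.003], 0.9)]
brush [([0.363, -0.183, -0.002], 0.88), ([0.663, -0.44, -0.002], 0.52)]
rib [([0.29, 0.298, 0.002], 0.84), ([0.47, -0.326, 0.001], 0.29)]
```

View pics/scene0.png

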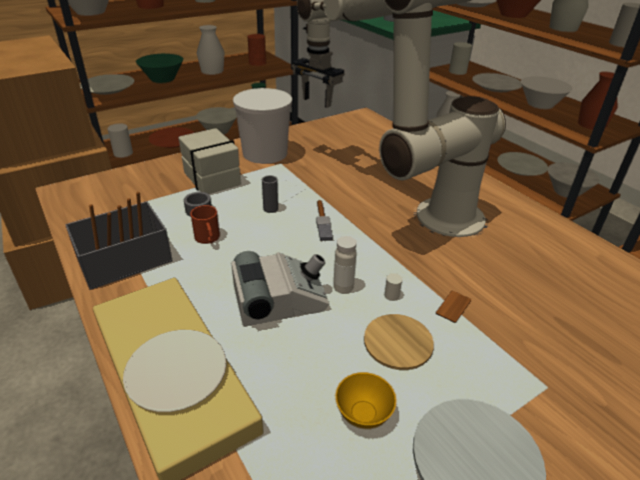

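View pics/top0.png

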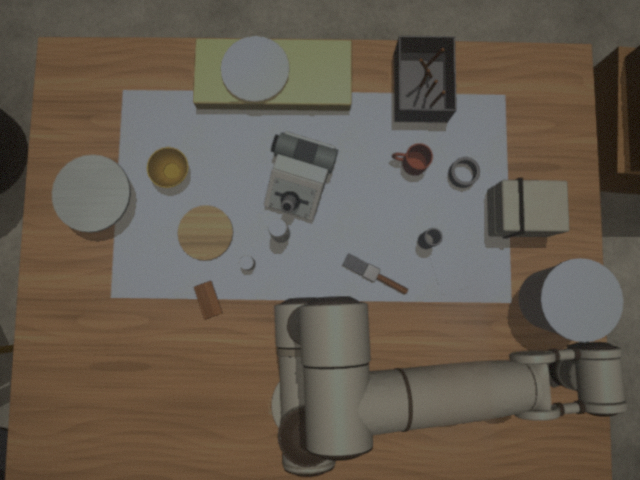

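```bash
cat >> look.py <<'E'
from scipy.spatial.transform import Rotation as R
def cal(c):
    k=get_calibration(c);f=240/np.tan(np.radians(k['vertical_fov']/2));return k,f,R.from_quat(k['attitude']).as_matrix()
def proj(P,c):
    k,f,A=cal(c);q=(np.atleast_2d(P)-k['eye'])@A;s=q[:,:2]/q[:,2:];s=s*(1+k['k1']*(s**2).sum(1,keepdims=True));return s*f+[k['cx'],k['cy']]
def back(uv,z,c):
    k,f,A=cal(c);d=(np.array(uv,float)-[k['cx'],k['cy']])/f;s=d
    for _ in range(5): s=d/(1+k['k1']*(s@s))
    r=A@[s[0],s[1],1];return k['eye']+r*(z-k['eye'][2])/r[2]
def go(pos,q=None,s=None):
    "delta (shares) from the present pose to pos, orientation q"
    s=s or sensors.state();r0=R.from_quat(s['tool_rot']);d=r0.inv().apply(np.array(pos)-s['tcp_pos'])/.1
    t=(r0.inv()*q).as_rotvec()/(2*np.pi) if q is not None else np.zeros(3)
    return np.round(np.r_[d,t],4).tolist()
E
python3 - <<'E'
from look import *
for c,(u,v,w,h) in dict(scene=(220,215,150,110),top=(225,120,120,130)).items():
    im=cv2.imread(f'pics/{c}0.png');cv2.imwrite(f'pics/{c}c.png',cv2.resize(im[v:v+h,u:u+w],None,fx=4.5,fy=4.5,interpolation=cv2.INTER_CUBIC))
print('cap top',back((278,225),.15,'top'),back((346,241),.15,'scene'),'bat',back((205,232.5),.012,'top'),back((399,341),.012,'scene'))
print('sleeve top',back((432.5,235),.11,'top'),back((270,181),.11,'scene'))
E
```

```text
cap top [0.48754708 0.0852048  0.15      ] [0.48026041 0.08956664 0.15      ] bat [0.48123254 0.30493921 0.012     ] [0.48389065 0.3159038  0.012     ]
sleeve top [ 0.47012311 -0.33024821  0.11      ] [ 0.4697885  -0.31608525  0.11      ]
```

View pics/topc.png

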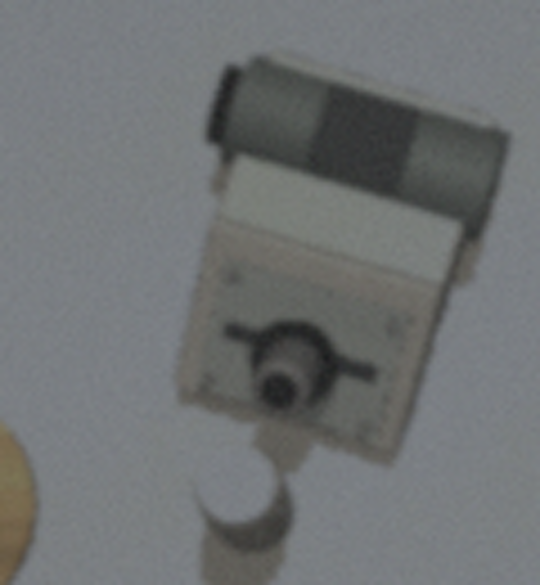

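View pics/scenec.png

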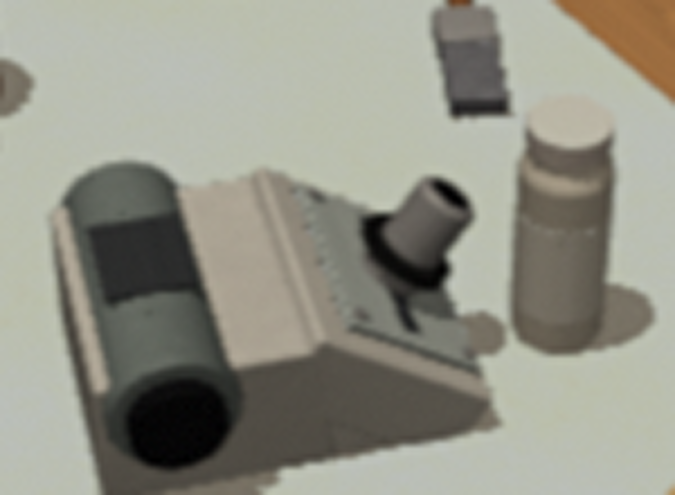

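Top crop: plate screws at crop (232,275), (397,325), (207,385), (365,432), slot ends (228,330)/(375,375), stub tip ≈(279,387), jar cap ≈(237,485). Scene crop: stub tip ≈(446,203), plate corners (295,187), (350,328), (475,370); jar at (565,125) at its cap. I fit the port pose to these.

```bash
cat > fit.py <<'E'
from look import *
from scipy.optimize import least_squares
def frame(px,py,yaw):
    c,s=np.cos(yaw),np.sin(yaw);h=np.array([c,s,0]);t=np.radians(35)
    z=-h*np.sin(t)+np.array([0,0,np.cos(t)]);x=h*np.cos(t)+np.array([0,0,np.sin(t)]);y=np.cross(z,x)
    return np.array([px,py,.06]),np.c_[x,y,z]
T=lambda u,v:(225+u/4.5,120+v/4.5)
S=lambda u,v:(220+u/4.5,215+v/4.5)
if __name__=='__main__':
    to=[T(232,275),T(397,325),T(207,385),T(365,432),T(228,330),T(375,375),T(279,387)]
    so=[S(446,203),S(350,328),S(475,370),S(295,187)]
    def res(p,full=0):
        o,M=frame(*p[:3]);ys,a,b,l=p[3:7]
        L=[(a,b,0),(a,-b,0),(-a,b,0),(-a,-b,0),(0,l,0),(0,-l,0),(0,ys,.06)]
        K=[(0,ys,.06),(.045,.06,0),(-.045,.06,0),(.045,-.06,0)]
        r=np.r_[proj(o+np.array(L)@M.T,'top')-to+p[7:9],proj(o+np.array(K)@M.T,'scene')-so+p[9:11]]
        return r if full else np.r_[r.ravel(),p[7:11]*1.]
    f=least_squares(res,[.572,.06,-.24,0,.03,.045,.035,0,0,0,0],x_scale=[.01]*7+[1]*4);
    print(np.round(f.x,4),np.degrees(f.x[2]));print(np.round(res(f.x,1),1).tolist())
    o,M=frame(*f.x[:3]);print('tip',o+M@[0,f.x[3],.06])
    g=R.from_matrix(np.c_[[np.cos(f.x[2]),np.sin(f.x[2]),0],[np.sin(f.x[2]),-np.cos(f.x[2]),0],[0,0,-1]])
    print('turn',go((.483,.09,.12),g),'jar->bat',np.array([.48,.308,0])-[.483,.09,0])
    d=go((.483,.09,.24));print(d)
E
python3 fit.py
```

```text
[ 0.5759  0.0572 -0.2857  0.0023  0.0389  0.0529  0.0482  0.9436  0.3554
  0.2066  1.4102] -16.36693391115989
[[0.1, -0.3], [-0.3, -0.5], [0.0, -0.5], [0.4, -0.2], [-0.3, 0.2], [-0.2, 0.1], [-0.7, 1.0], [0.2, -0.6], [-0.7, -0.6], [0.7, 0.3], [-0.5, -0.4]]
tip [0.54347208 0.06903472 0.10914912]
turn [4.8965, -5.3443, 1.1961, -0.0, 0.0, 0.0879] jar->bat [-0.003  0.218  0.   ]
[4.8965, -5.3444, -0.0039, 0.0, 0.0, 0.0]
```

Call:
move_arm:
  deltas:
    - [0.95, -1, 0, 0, 0, 0, 1]
    - [0.95, -1, 0, 0, 0, 0, 1]
    - [0.95, -1, 0, 0, 0, 0, 1]
  newtons: 25

```text
t: 1.7
tcp_pos: [0.2176, -0.431, 0.2393]
tool_rot: [0.991, 0.133, 0.0, -0.0]
contact_force: [1.0, 0.5, -0.5]
grip_width: 0.092
gripper_force: 0.0
```

Call:
move_arm:
  deltas:
    - [0.95, -1, 0, 0, 0, 0, 1]
    - [0.95, -1, 0, 0, 0, 0, 1]
    - [0.95, -1, 0, 0, 0, 0, 1]

```text
t: 2.0
tcp_pos: [0.2829, -0.3093, 0.2396]
tool_rot: [0.991, 0.133, 0.0, 0.0]
contact_force: [0.6, -0.5, -0.2]
grip_width: 0.0919
gripper_force: 0.0
```

Call:
move_arm:
  deltas:
    - [0.95, -1, 0, 0, 0, 0, 1]
    - [0.95, -1, 0, 0, 0, 0, 1]
    - [0.95, -1, 0, 0, 0, 0, 1]

```text
t: 2.3
tcp_pos: [0.3481, -0.1878, 0.2398]
tool_rot: [0.991, 0.133, 0.0, 0.0]
contact_force: [0.7, -0.1, -0.4]
grip_width: 0.0915
gripper_force: 0.0
```

Call:
move_arm:
  deltas:
    - [0.95, -1, 0, 0, 0, 0, 1]
    - [0.95, -1, 0, 0, 0, 0, 1]
    - [0.95, -1, 0, 0, 0, 0, 1]

```text
t: 2.6
tcp_pos: [0.4135, -0.0661, 0.2399]
tool_rot: [0.991, 0.134, 0.001, 0.0]
contact_force: [-0.2, -1.3, 0.7]
grip_width: 0.0918
gripper_force: 0.0
```

Call:
move_arm:
  deltas:
    - [0.95, -1, 0, 0, 0, 0, 1]
    - [0.95, -1, 0, 0, 0, 0, 1]
    - [0.95, -1, 0, 0, 0, 0, 1]

```text
t: 2.9
tcp_pos: [0.4787, 0.0556, 0.2398]
tool_rot: [0.991, 0.134, 0.0, -0.0]
contact_force: [0.9, -1.0, 0.6]
grip_width: 0.0915
gripper_force: 0.0
```

Call:
move_arm:
  deltas:
    - [0.146, -0.344, 0, 0, 0, 0.0879, 1]
    - [0.146, -0.344, 0, 0, 0, 0.0879, 1]
    - [0.146, -0.344, 0, 0, 0, 0.0879, 1]
    - [0.146, -0.344, 0, 0, 0, 0.0879, 1]
    - [0.146, -0.344, 0, 0, 0, 0.0879, 1]

```text
t: 3.4
tcp_pos: [0.483, 0.0901, 0.2397]
tool_rot: [0.99, -0.142, 0.0, 0.0]
contact_force: [-0.6, -0.7, 0.3]
grip_width: 0.0922
gripper_force: 0.0
```

```bash
cat > st.py <<'E'
from look import *
s=sensors.state();print(round(s['t'],2),s['tcp_pos'].round(4),s['tool_rot'].round(4),'F',s['contact_force'].round(1),'M',s['moment'].round(2),'w',round(s['grip_width'],4),round(s['gripper_force'],1),'q',s['qpos'].round(2))
E
python3 st.py; python3 -c "
from look import *
print(go((.483,.09,.10)))"
```

```text
3.4 [0.483  0.0901 0.2397] [ 9.898e-01 -1.422e-01  1.000e-04  0.000e+00] F [-0.6 -0.7  0.3] M [0.04 0.02 0.04] w 0.0922 0.0 q [-0.06 -0.06  1.83 -0.    1.38  1.79]
[0.0003, 0.0006, 1.3966, 0.0, 0.0, 0.0]
```

Call:
move_arm:
  deltas:
    - [0, 0, 0.4, 0, 0, 0, 1]
    - [0, 0, 0.7, 0, 0, 0, 1]
    - [0, 0, 0.7, 0, 0, 0, 1]

```text
t: 3.7
tcp_pos: [0.4797, 0.09, 0.1654]
tool_rot: [0.99, -0.141, -0.004, 0.0]
contact_force: [-0.5, -0.0, -0.4]
grip_width: 0.0917
gripper_force: 0.0
```

Call:
move_arm:
  deltas:
    - [0, 0, 0.3, 0, 0, 0, 1]
    - [0, 0, 0.5, 0, 0, 0, 1]
    - [0, 0, 0.7, 0, 0, 0, 1]
    - [0, 0, 0.7, 0, 0, 0, 1]

```text
t: 4.1
tcp_pos: [0.4819, 0.0899, 0.0987]
tool_rot: [0.99, -0.142, -0.002, 0.0]
contact_force: [0.1, 0.5, 0.1]
grip_width: 0.0918
gripper_force: 0.0
```

Call:
move_arm:
  deltas:
    - [0, 0, 0, 0, 0, 0, 0.72]
    - [0, 0, 0, 0, 0, 0, 0.68]
    - [0, 0, 0, 0, 0, 0, 0.64]
    - [0, 0, 0, 0, 0, 0, 0.6]
    - [0, 0, 0, 0, 0, 0, 0.55]
    - [0, 0, 0, 0, 0, 0, 0.5]
    - [0, 0, 0, 0, 0, 0, 0.45]
    - [0, 0, 0, 0, 0, 0, 0.45]
  newtons: 25

```text
t: 4.9
tcp_pos: [0.4833, 0.0897, 0.1001]
tool_rot: [0.99, -0.142, 0.0, 0.0]
contact_force: [-0.8, -1.3, 4.5]
grip_width: 0.0534
gripper_force: 25.0
```

```bash
python3 st.py
```

```text
4.9 [0.4833 0.0897 0.1001] [ 9.898e-01 -1.422e-01  4.000e-04  2.000e-04] F [-0.8 -1.3  4.5] M [-0.32  0.19  0.01] w 0.0534 25.0 q [-0.06  0.1   1.95 -0.    1.08  1.79]
```

Call:
move_arm:
  deltas:
    - [0, 0, -0.1, 0, 0, 0, 0.45]
    - [0, 0, -0.25, 0, 0, 0, 0.45]
    - [0, 0, -0.4, 0, 0, 0, 0.45]
    - [0, 0, -0.4, 0, 0, 0, 0.45]
  newtons: 30

```text
t: 5.3
tcp_pos: [0.4837, 0.0902, 0.1409]
tool_rot: [0.99, -0.142, 0.001, -0.0]
contact_force: [0.2, -1.1, -5.0]
grip_width: 0.0536
gripper_force: 30.0
```

Call:
move_arm:
  deltas:
    - [-0.05, -0.15, 0, 0, 0, 0, 0.45]
    - [-0.12, -0.4, 0, 0, 0, 0, 0.45]
    - [-0.215, -0.695, 0, 0, 0, 0, 0.45]

```text
t: 5.6
tcp_pos: [0.4809, 0.163, 0.1382]
tool_rot: [0.99, -0.143, -0.001, 0.0]
contact_force: [0.6, 0.0, -4.5]
grip_width: 0.0535
gripper_force: 30.0
```

Call:
move_arm:
  deltas:
    - [-0.1, -0.32, 0, 0, 0, 0, 0.45]
    - [-0.215, -0.695, 0, 0, 0, 0, 0.45]

```text
t: 5.8
tcp_pos: [0.4796, 0.2361, 0.138]
tool_rot: [0.99, -0.143, -0.001, 0.0]
contact_force: [0.9, 0.1, -5.4]
grip_width: 0.0533
gripper_force: 30.0
```

Call:
move_arm:
  deltas:
    - [-0.1, -0.32, 0, 0, 0, 0, 0.45]
    - [-0.18, -0.57, 0, 0, 0, 0, 0.45]
    - [-0.215, -0.695, 0, 0, 0, 0, 0.45]
    - [-0.215, -0.695, 0, 0, 0, 0, 0.45]
    - [-0.215, -0.695, 0, 0, 0, 0, 0.45]

```text
t: 6.3
tcp_pos: [0.4794, 0.3073, 0.1387]
tool_rot: [0.99, -0.142, -0.001, 0.001]
contact_force: [0.6, -0.6, -5.8]
grip_width: 0.0535
gripper_force: 30.0
```

```bash
python3 st.py; python3 - <<'E'
from look import *
camera('scene');camera('top')
for n in('jar','bat','port','slot_tip','seat','sleeve'):
  for c in('scene','top'): print(n,c,[(np.round(d['point'],3).tolist(),round(d['confidence'],2)) for d in tip_of(n,c)[:1]])
E
```

```text
6.3 [0.4794 0.3073 0.1387] [ 9.898e-01 -1.423e-01 -7.000e-04  7.000e-04] F [ 0.6 -0.6 -5.8] M [ 0.03 -0.04  0.03] w 0.0535 30.0 q [ 0.36  0.24  1.71 -0.    1.19  2.21]
jar scene [([0.478, 0.31, 0.039], 0.61)]
jar top [([0.292, 0.299, 0.004], 0.64)]
bat scene [([0.699, -0.297, -0.001], 0.16)]
bat top [([0.483, 0.304, 0.001], 0.76)]
port scene [([0.572, 0.06, 0.058], 0.67)]
port top [([0.574, 0.058, 0.057], 0.6)]
slot_tip scene [([0.544, 0.07, 0.109], 0.96)]
slot_tip top [([0.54, 0.068, 0.107], 0.68)]
seat scene [([0.576, 0.056, 0.065], 0.63)]
seat top [([0.573, 0.059, 0.066], 0.86)]
sleeve scene [([0.466, -0.33, -0.003], 0.81)]
sleeve top [([0.468, -0.328, -0.001], 0.68)]
```

Call:
move_arm:
  deltas:
    - [0, 0, 0.12, 0, 0, 0, 0.45]
    - [0, 0, 0.2, 0, 0, 0, 0.45]
    - [0, 0, 0.23, 0, 0, 0, 0.45]
    - [0, 0, 0.245, 0, 0, 0, 0.45]
    - [0, 0, 0.255, 0, 0, 0, 0.45]
    - [0, 0, 0.265, 0, 0, 0, 0.45]
    - [0, 0, 0.265, 0, 0, 0, 0.45]

```text
t: 7.7
tcp_pos: [0.4799, 0.3082, 0.1133]
tool_rot: [0.99, -0.142, 0.0, -0.0]
contact_force: [-0.0, -0.0, -4.4]
grip_width: 0.0537
gripper_force: 30.0
```

Call:
move_arm:
  deltas:
    - [0, 0, 0.007, 0, 0, 0, 0.45]
    - [0, 0, 0.014, 0, 0, 0, 0.45]
    - [0, 0, 0.014, 0, 0, 0, 0.45]

```text
t: 8.0
tcp_pos: [0.4801, 0.3082, 0.1122]
tool_rot: [0.99, -0.142, 0.0, -0.0]
contact_force: [-0.8, 0.1, -2.0]
grip_width: 0.0533
gripper_force: 30.0
```

Call:
move_arm:
  deltas:
    - [0, 0, 0.005, 0, 0, 0, 0.45]
    - [0, 0, 0.005, 0, 0, 0, 0.6]
    - [0, 0, 0.005, 0, 0, 0, 0.65]
    - [0, 0, 0.005, 0, 0, 0, 0.8]
    - [0, 0, 0.005, 0, 0, 0, 0.95]
    - [0, 0, 0.005, 0, 0, 0, 0.95]

```text
t: 8.6
tcp_pos: [0.4799, 0.3082, 0.1113]
tool_rot: [0.99, -0.142, 0.0, -0.0]
contact_force: [-0.4, 0.1, -0.1]
grip_width: 0.082
gripper_force: 0.0
```

Call:
move_arm:
  deltas:
    - [0, 0, -0.2, 0, 0, 0, 0.95]
    - [0, 0, -0.5, 0, 0, 0, 0.95]
    - [0, 0, -1, 0, 0, 0, 0.95]
    - [0, 0, -1, 0, 0, 0, 0.95]

```text
t: 9.0
tcp_pos: [0.4838, 0.3098, 0.2191]
tool_rot: [0.99, -0.142, 0.006, -0.003]
contact_force: [0.5, 0.9, 0.3]
grip_width: 0.0871
gripper_force: 0.0
```

```bash
python3 st.py; python3 - <<'E'
from look import *
cv2.imwrite('pics/scene1.png',camera('scene'))
print([(np.round(d['point'],3).tolist(),round(d['confidence'],2)) for d in tip_of('jar','scene')[:1]])
im=cv2.imread('pics/scene1.png');cv2.imwrite('pics/scene1c.png',cv2.resize(im[200:370,230:450],None,fx=3.5,fy=3.5,interpolation=cv2.INTER_CUBIC))
print(go((.467,-.329,.2)))
E
```

```text
9.0 [0.4838 0.3098 0.2191] [ 0.9898 -0.1422  0.0061 -0.0034] F [0.5 0.9 0.3] M [-0.01 -0.08  0.02] w 0.0871 0.0 q [0.36 0.16 1.63 0.   1.33 2.22]
[([0.48, 0.31, 0.01], 0.88)]
[1.6632, 6.1565, 0.1199, 0.0, 0.0, 0.0]
```

View pics/scene1c.png

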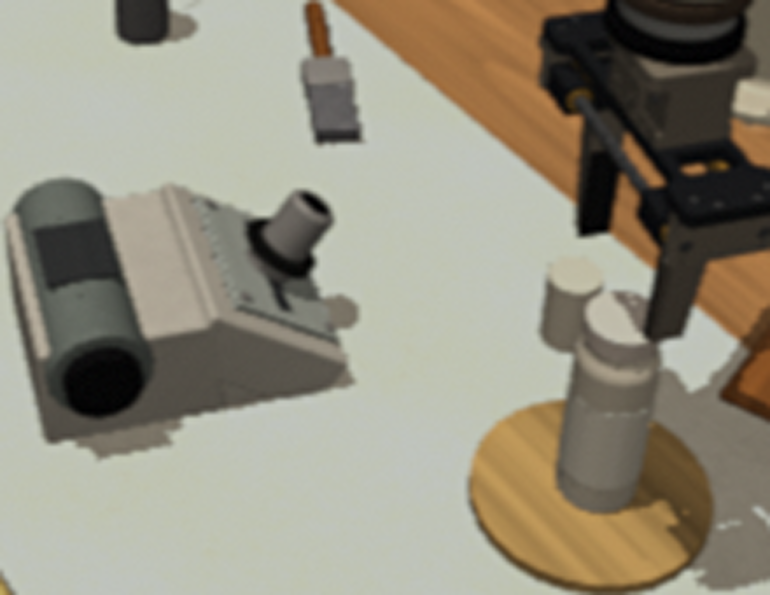

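Scene: jar stands upright on the bat (crop 605,430), gripper clear; the stub is now in full view. On to the sleeve.

Call:
move_arm:
  deltas:
    - [0.1, 0.4, 0, 0, 0, 0, 0.95]
    - [0.238, 0.879, 0, 0, 0, 0, 0.95]

```text
t: 9.3
tcp_pos: [0.4765, 0.217, 0.2093]
tool_rot: [0.99, -0.141, -0.001, 0.0]
contact_force: [0.8, 0.0, -0.3]
grip_width: 0.0873
gripper_force: 0.0
```

Call:
move_arm:
  deltas:
    - [0.12, 0.44, 0, 0, 0, 0, 0.95]
    - [0.238, 0.879, 0, 0, 0, 0, 0.95]

```text
t: 9.5
tcp_pos: [0.4745, 0.1245, 0.2093]
tool_rot: [0.99, -0.142, -0.002, 0.0]
contact_force: [0.9, -1.0, 0.3]
grip_width: 0.0872
gripper_force: 0.0
```

Call:
move_arm:
  deltas:
    - [0.12, 0.44, 0, 0, 0, 0, 0.95]
    - [0.238, 0.879, 0, 0, 0, 0, 0.95]

```text
t: 9.7
tcp_pos: [0.4727, 0.0335, 0.2094]
tool_rot: [0.99, -0.142, -0.001, -0.0]
contact_force: [-0.4, -0.7, -0.0]
grip_width: 0.0872
gripper_force: 0.0
```

Call:
move_arm:
  deltas:
    - [0.12, 0.44, 0, 0, 0, 0, 0.95]
    - [0.238, 0.879, 0, 0, 0, 0, 0.95]

```text
t: 9.9
tcp_pos: [0.4708, -0.0574, 0.2094]
tool_rot: [0.99, -0.142, -0.001, -0.0]
contact_force: [1.7, 0.1, 0.2]
grip_width: 0.0874
gripper_force: 0.0
```

Call:
move_arm:
  deltas:
    - [0.12, 0.44, 0, 0, 0, 0, 0.95]
    - [0.238, 0.879, 0, 0, 0, 0, 0.95]

```text
t: 10.1
tcp_pos: [0.4689, -0.1484, 0.2094]
tool_rot: [0.99, -0.142, -0.001, -0.001]
contact_force: [1.4, 0.9, 0.1]
grip_width: 0.0876
gripper_force: 0.0
```

Call:
move_arm:
  deltas:
    - [0.12, 0.44, 0, 0, 0, 0, 0.95]
    - [0.238, 0.879, 0, 0, 0, 0, 0.95]

```text
t: 10.3
tcp_pos: [0.4671, -0.2394, 0.2093]
tool_rot: [0.99, -0.142, -0.001, -0.001]
contact_force: [1.5, 0.4, 0.3]
grip_width: 0.0876
gripper_force: 0.0
```

Call:
move_arm:
  deltas:
    - [0.12, 0.44, 0, 0, 0, 0, 0.95]
    - [0.238, 0.879, 0, 0, 0, 0, 0.95]
    - [0.238, 0.879, 0, 0, 0, 0, 0.95]
    - [0.238, 0.879, 0, 0, 0, 0, 0.95]

```text
t: 10.7
tcp_pos: [0.4654, -0.329, 0.2092]
tool_rot: [0.99, -0.143, -0.001, -0.001]
contact_force: [0.2, 0.5, 0.6]
grip_width: 0.0876
gripper_force: 0.0
```

```bash
python3 st.py; python3 - <<'E'
from look import *
cv2.imwrite('pics/scene2.png',camera('scene'));cv2.imwrite('pics/top2.png',camera('top'))
for c in('scene','top'):
  for n in('sleeve','slot_tip'): print(n,[(np.round(d['point'],3).tolist(),round(d['confidence'],2)) for d in tip_of(n,c)[:1]])
print(go((.467,-.329,.08)))
a=cv2.imread('pics/scene2.png')[200:300,240:340];b=cv2.imread('pics/top2.png')[160:240,250:330]
r=lambda i:cv2.resize(i,(600,600),interpolation=cv2.INTER_CUBIC)
cv2.imwrite('pics/both2.png',cv2.resize(np.hstack([r(a),r(b)]),(800,400)))
E
```

```text
10.7 [ 0.4654 -0.329   0.2092] [ 0.9897 -0.1431 -0.0014 -0.0013] F [0.2 0.5 0.6] M [ 0.08  0.   -0.01] w 0.0876 0.0 q [-0.83  0.17  1.64  0.    1.33  1.03]
sleeve [([0.466, -0.331, -0.004], 0.84)]
slot_tip [([0.544, 0.07, 0.108], 0.6)]
sleeve [([0.464, -0.329, -0.002], 0.63)]
slot_tip [([0.537, 0.069, 0.104], 0.66)]
[0.0074, 0.0092, 1.3112, 0.0, 0.0, 0.0]
```

View pics/both2.png

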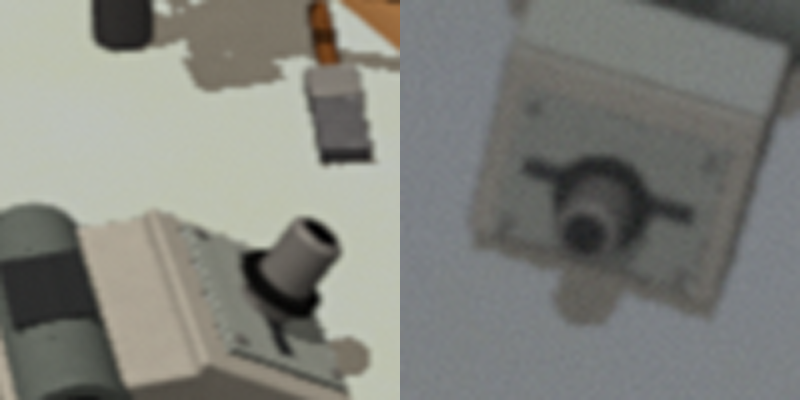

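Scene half: stub tip at full-picture (319.7,259.3); top half: (287,206) – same as earlier fit. Grasp the sleeve.

Call:
move_arm:
  deltas:
    - [0.007, 0.005, 0.3, 0, 0, 0, 0.95]
    - [0.007, 0.005, 0.6, 0, 0, 0, 0.95]
    - [0.007, 0.005, 0.6, 0, 0, 0, 0.95]

```text
t: 11.3
tcp_pos: [0.4649, -0.3268, 0.1469]
tool_rot: [0.99, -0.142, -0.003, -0.003]
contact_force: [-0.1, 0.5, -0.4]
grip_width: 0.0875
gripper_force: 0.0
```

Call:
move_arm:
  deltas:
    - [0, 0, 0.3, 0, 0, 0, 0.95]
    - [0, 0, 0.5, 0, 0, 0, 0.95]
    - [0, 0, 0.6, 0, 0, 0, 0.95]
    - [0, 0, 0.6, 0, 0, 0, 0.95]

```text
t: 11.7
tcp_pos: [0.4667, -0.3293, 0.0909]
tool_rot: [0.99, -0.142, -0.001, -0.0]
contact_force: [-0.5, -0.3, -0.3]
grip_width: 0.0875
gripper_force: 0.0
```

Call:
move_arm:
  deltas:
    - [0, 0, 0, 0, 0, 0, 0.66]
    - [0, 0, 0, 0, 0, 0, 0.62]
    - [0, 0, 0, 0, 0, 0, 0.58]
    - [0, 0, 0, 0, 0, 0, 0.54]
    - [0, 0, 0, 0, 0, 0, 0.5]
    - [0, 0, 0, 0, 0, 0, 0.45]
    - [0, 0, 0, 0, 0, 0, 0.4]
    - [0, 0, 0, 0, 0, 0, 0.4]
  newtons: 40

```text
t: 12.5
tcp_pos: [0.4671, -0.3301, 0.0915]
tool_rot: [0.99, -0.142, 0.0, 0.0]
contact_force: [-0.6, -0.6, 2.8]
grip_width: 0.0489
gripper_force: 40.0
```

Call:
move_arm:
  deltas:
    - [0, 0, -0.2, 0, 0, 0, 0.4]
    - [0, 0, -0.6, 0, 0, 0, 0.4]
    - [0, 0, -1, 0, 0, 0, 0.4]
    - [0, 0, -1, 0, 0, 0, 0.4]

```text
t: 12.9
tcp_pos: [0.4694, -0.3324, 0.1975]
tool_rot: [0.99, -0.142, 0.004, 0.004]
contact_force: [1.1, -0.4, -1.1]
grip_width: 0.049
gripper_force: 40.0
```

```bash
python3 st.py; cat > plan.py <<'E'
from fit import *
yaw=-.2857;TIP=np.array([.5430,.0690,.1091])
_,M=frame(.576,.057,yaw)
# tool x = port x, tool y = -port y, tool z = -port z
Q=R.from_matrix(np.c_[M[:,0],-M[:,1],-M[:,2]])
G=.084 # grasp point above sleeve's lower end
def tcp(x,y,z): "TCP for sleeve's lower-end centre at (x,y,z) port axes from the stub tip"
    return TIP+M@[x,y,z+G+.006]
E
python3 - <<'E'
from plan import *
s=sensors.state();p=tcp(0,0,.03);print(p,go(p,Q));print('level shift',go(p))
s2=dict(s);s2['tool_rot']=Q.as_quat();print(tcp(0,0,.1))
E
```

```text
12.9 [ 0.4694 -0.3324  0.1975] [ 0.9898 -0.1422  0.0043  0.0035] F [ 1.1 -0.4 -1.1] M [-0.01 -0.06  0.04] w 0.049 40.0 q [-0.83  0.19  1.65  0.    1.29  1.03]Traceback (most recent call last):
  File "<stdin>", line 1, in <module>
  File "plan.py", line 8
    return TIP+M@[x,y,z+G+.006]
IndentationError: unexpected indent
```

```bash
cat > plan.py <<'E'
from fit import *
yaw=-.2857;TIP=np.array([.5430,.0690,.1091])
_,M=frame(.576,.057,yaw)
# tool x = port x, tool y = -port y, tool z = -port z
Q=R.from_matrix(np.c_[M[:,0],-M[:,1],-M[:,2]])
G=.0855 # grasp point above sleeve's lower end
def tcp(x,y,z):
    "TCP for sleeve's lower-end centre at (x,y,z) port axes from the stub tip"
    return TIP+M@[x,y,z+G+.006]
E
python3 - <<'E'
from plan import *
s=sensors.state();s['tcp_pos']=np.array([.467,-.330,.1915]);s['tool_rot']=R.from_matrix(np.c_[[np.cos(yaw),np.sin(yaw),0],[np.sin(yaw),-np.cos(yaw),0],[0,0,-1]]).as_quat()
p=tcp(0,0,.04);print(p,go(p,Q,s))
E
```

```text
[0.47063209 0.09025705 0.21681849] [-1.1496, -4.0425, -0.2532, 0.0, 0.0972, -0.0]
```

Call:
move_arm:
  deltas:
    - [-0.14, -0.4, -0.06, 0, 0, 0, 0.4]
    - [-0.28, -0.9, -0.06, 0, 0, 0, 0.4]
    - [-0.287, -1, -0.063, 0, 0, 0, 0.4]

```text
t: 13.2
tcp_pos: [0.4665, -0.2215, 0.1959]
tool_rot: [0.99, -0.141, -0.001, -0.002]
contact_force: [-0.3, -0.1, -0.8]
grip_width: 0.0489
gripper_force: 40.0
```

Call:
move_arm:
  deltas:
    - [-0.14, -0.45, -0.03, 0, 0, 0, 0.4]
    - [-0.26, -0.9, -0.063, 0, 0, 0, 0.4]
    - [-0.287, -1, -0.063, 0, 0, 0, 0.4]

```text
t: 13.5
tcp_pos: [0.4677, -0.1183, 0.203]
tool_rot: [0.99, -0.141, -0.001, -0.001]
contact_force: [-0.1, -0.3, -2.0]
grip_width: 0.0493
gripper_force: 40.0
```

Call:
move_arm:
  deltas:
    - [-0.14, -0.45, -0.03, 0, 0, 0, 0.4]
    - [-0.26, -0.9, -0.063, 0, 0, 0, 0.4]
    - [-0.287, -1, -0.063, 0, 0, 0, 0.4]

```text
t: 13.8
tcp_pos: [0.4685, -0.0149, 0.2097]
tool_rot: [0.99, -0.141, -0.0, -0.0]
contact_force: [0.5, 0.7, -0.8]
grip_width: 0.0492
gripper_force: 40.0
```

Call:
move_arm:
  deltas:
    - [-0.14, -0.45, -0.03, 0, 0, 0, 0.4]
    - [-0.26, -0.8, -0.063, 0, 0, 0, 0.4]
    - [-0.287, -1, -0.063, 0, 0, 0, 0.4]
    - [-0.287, -1, -0.063, 0, 0, 0, 0.4]

```text
t: 14.2
tcp_pos: [0.4696, 0.0873, 0.2158]
tool_rot: [0.99, -0.141, -0.0, 0.0]
contact_force: [0.3, -0.8, -0.8]
grip_width: 0.0489
gripper_force: 40.0
```

Call:
move_arm:
  deltas:
    - [0, -0.042, 0, 0, 0.02, 0, 0.4]
    - [0, -0.042, 0, 0, 0.04, 0, 0.4]
    - [0, -0.042, 0, 0, 0.06, 0, 0.4]
    - [0, -0.042, 0, 0, 0.08, 0, 0.4]
    - [0, -0.042, 0, 0, 0.0972, 0, 0.4]
    - [0, -0.042, 0, 0, 0.0972, 0, 0.4]
    - [0, -0.042, 0, 0, 0.0972, 0, 0.4]

```text
t: 14.9
tcp_pos: [0.4706, 0.0893, 0.2162]
tool_rot: [0.944, -0.136, 0.296, 0.043]
contact_force: [-0.1, 0.2, -1.4]
grip_width: 0.0489
gripper_force: 40.0
```

```bash
python3 st.py; python3 - <<'E'
from plan import *
print(go(tcp(0,0,.01),Q))
cv2.imwrite('pics/scene3.png',camera('scene'));cv2.imwrite('pics/top3.png',camera('top'))
a=cv2.imread('pics/scene3.png')[190:290,260:360];b=cv2.imread('pics/top3.png')[160:260,240:340]
r=lambda i:cv2.resize(i,(400,400),interpolation=cv2.INTER_CUBIC)
cv2.imwrite('pics/both3.png',np.hstack([r(a),r(b)]))
E
```

```text
14.9 [0.4706 0.0893 0.2162] [ 0.9443 -0.136   0.2964  0.0433] F [-0.1  0.2 -1.4] M [0.16 0.32 0.04] w 0.0489 40.0 q [ 0.06 -0.47  2.3  -0.29  0.75  2.07]
[0.0029, -0.0094, 0.2935, 0.0002, 0.0004, 0.0]
```

View pics/both3.png

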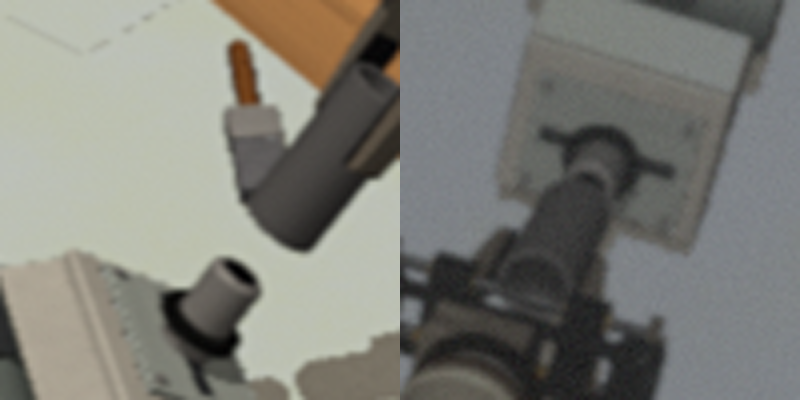

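Both views: sleeve (crop 278,227 lower end in scene; 583,190 in top) lies on the stub's axis (tip 237,275 / ~597,165). Approach.

Call:
move_arm:
  deltas:
    - [0.003, -0.009, 0.12, 0, 0, 0, 0.4]
    - [0.003, -0.009, 0.24, 0, 0, 0, 0.4]
    - [0.003, -0.009, 0.33, 0, 0, 0, 0.4]
    - [0.003, -0.009, 0.35, 0, 0, 0, 0.4]
    - [0.003, -0.009, 0.36, 0, 0, 0, 0.4]
    - [0.003, -0.009, 0.36, 0, 0, 0, 0.4]

```text
t: 15.6
tcp_pos: [0.4911, 0.0852, 0.1874]
tool_rot: [0.944, -0.136, 0.298, 0.043]
contact_force: [-0.0, 0.1, -1.3]
grip_width: 0.0492
gripper_force: 40.0
```

Call:
move_arm:
  deltas:
    - [0, 0, 0.01, 0, 0, 0, 0.4]
    - [0, 0, 0.02, 0, 0, 0, 0.4]
    - [0, 0, 0.03, 0, 0, 0, 0.4]
    - [0, 0, 0.04, 0, 0, 0, 0.4]
    - [0, 0, 0.04, 0, 0, 0, 0.4]

```text
t: 16.1
tcp_pos: [0.493, 0.0847, 0.1837]
tool_rot: [0.944, -0.136, 0.298, 0.043]
contact_force: [-0.2, 0.0, -1.3]
grip_width: 0.049
gripper_force: 40.0
```

```bash
cat >> st.py <<'E'
from plan import *
r=R.from_quat(s['tool_rot']);print('tool F',r.inv().apply(s['contact_force']).round(1),'tool M',r.inv().apply(s['moment']).round(2),'sleeve end in port axes mm',(M.T@(s['tcp_pos']-tcp(0,0,0))*1e3).round(1),'tilt',np.degrees((r.inv()*Q).as_rotvec()).round(2))
E
python3 st.py
```

```text
16.1 [0.493  0.0847 0.1837] [ 0.9441 -0.1357  0.2975  0.0428] F [-0.2  0.  -1.3] M [ 0.15  0.37 -0.01] w 0.049 40.0 q [ 0.04 -0.35  2.29 -0.31  0.64  2.09]
tool F [-0.9  0.   1. ] tool M [ 0.02 -0.39  0.03] sleeve end in port axes mm [-0.1  0.9 -0.4] tilt [-0.01  0.02  0.01]
```

Call:
move_arm:
  deltas:
    - [0, 0, 0.01, 0, 0, 0, 0.4]
    - [0, 0, 0.02, 0, 0, 0, 0.4]
    - [0, 0, 0.03, 0, 0, 0, 0.4]
    - [0, 0, 0.03, 0, 0, 0, 0.4]

```text
t: 16.5
tcp_pos: [0.4947, 0.0841, 0.1812]
tool_rot: [0.944, -0.136, 0.297, 0.043]
contact_force: [-0.2, 0.2, -0.6]
grip_width: 0.0492
gripper_force: 40.0
```

```bash
python3 st.py|tail -1
```

```text
tool F [-0.6 -0.1  0.4] tool M [-0.07 -0.41 -0.  ] sleeve end in port axes mm [-0.1  0.9 -3.4] tilt [0.   0.02 0.01]
```

Call:
move_arm:
  deltas:
    - [0, 0, 0.01, 0, 0, 0, 0.4]
    - [0, 0, 0.02, 0, 0, 0, 0.4]
    - [0, 0, 0.03, 0, 0, 0, 0.4]
    - [0, 0, 0.03, 0, 0, 0, 0.4]

```text
t: 16.9
tcp_pos: [0.4964, 0.0836, 0.1788]
tool_rot: [0.944, -0.136, 0.298, 0.043]
contact_force: [0.3, -0.0, -0.5]
grip_width: 0.049
gripper_force: 40.0
```

```bash
python3 st.py|tail -1
```

```text
tool F [-0.  -0.1  0.5] tool M [-0.12 -0.34  0.01] sleeve end in port axes mm [-0.   0.9 -6.4] tilt [0.   0.01 0.01]
```

Call:
move_arm:
  deltas:
    - [0, 0, 0.01, 0, 0, 0, 0.4]
    - [0, 0, 0.02, 0, 0, 0, 0.4]
    - [0, 0, 0.03, 0, 0, 0, 0.4]
    - [0, 0, 0.04, 0, 0, 0, 0.4]
    - [0, 0, 0.04, 0, 0, 0, 0.4]

```text
t: 17.4
tcp_pos: [0.4986, 0.083, 0.1755]
tool_rot: [0.944, -0.136, 0.298, 0.043]
contact_force: [0.6, -1.1, -1.3]
grip_width: 0.0489
gripper_force: 40.0
```

```bash
python3 st.py|tail -1
```

```text
tool F [-0.   0.8  1.5] tool M [-0.24 -0.3   0.05] sleeve end in port axes mm [ -0.    0.9 -10.4] tilt [0.   0.01 0.01]
```

Slight side contact pushing the sleeve towards +tool y; yield 1 mm and go on.

Call:
move_arm:
  deltas:
    - [0, 0.01, 0, 0, 0, 0, 0.4]
    - [0, 0.01, 0.015, 0, 0, 0, 0.4]
    - [0, 0.01, 0.03, 0, 0, 0, 0.4]
    - [0, 0.01, 0.045, 0, 0, 0, 0.4]
    - [0, 0.01, 0.06, 0, 0, 0, 0.4]
    - [0, 0.01, 0.06, 0, 0, 0, 0.4]

```text
t: 18.0
tcp_pos: [0.5015, 0.0811, 0.1704]
tool_rot: [0.944, -0.136, 0.297, 0.043]
contact_force: [0.4, -0.0, -1.6]
grip_width: 0.049
gripper_force: 40.0
```

```bash
python3 st.py|tail -1
```

```text
tool F [-0.6 -0.1  1.5] tool M [ 0.07 -0.41  0.01] sleeve end in port axes mm [ -0.2  -0.1 -16.5] tilt [0.   0.04 0.01]
```

Call:
move_arm:
  deltas:
    - [0, 0, 0.02, 0, 0, 0, 0.4]
    - [0, 0, 0.04, 0, 0, 0, 0.4]
    - [0, 0, 0.06, 0, 0, 0, 0.4]
    - [0, 0, 0.08, 0, 0, 0, 0.4]
    - [0, 0, 0.1, 0, 0, 0, 0.4]
    - [0, 0, 0.1, 0, 0, 0, 0.4]

```text
t: 18.6
tcp_pos: [0.507, 0.0794, 0.1621]
tool_rot: [0.944, -0.136, 0.297, 0.043]
contact_force: [-1.0, -0.0, -0.9]
grip_width: 0.049
gripper_force: 40.0
```

```bash
python3 st.py|tail -1
```

```text
tool F [-1.3  0.3  0.2] tool M [ 0.02 -0.35  0.03] sleeve end in port axes mm [ -0.3  -0.1 -26.6] tilt [0.01 0.04 0.01]
```

Call:
move_arm:
  deltas:
    - [0, 0, 0.02, 0, 0, 0, 0.4]
    - [0, 0, 0.04, 0, 0, 0, 0.4]
    - [0, 0, 0.06, 0, 0, 0, 0.4]
    - [0, 0, 0.08, 0, 0, 0, 0.4]
    - [0, 0, 0.1, 0, 0, 0, 0.4]
    - [0, 0, 0.1, 0, 0, 0, 0.4]

```text
t: 19.2
tcp_pos: [0.5126, 0.0778, 0.154]
tool_rot: [0.944, -0.136, 0.297, 0.043]
contact_force: [-0.1, -0.0, -1.6]
grip_width: 0.0489
gripper_force: 40.0
```

```bash
python3 st.py|tail -1
```

```text
tool F [-1.   0.   1.3] tool M [ 0.04 -0.48 -0.03] sleeve end in port axes mm [ -0.2  -0.1 -36.6] tilt [0.   0.04 0.01]
```

Call:
move_arm:
  deltas:
    - [0, 0, 0.01, 0, 0, 0, 0.4]
    - [0, 0, 0.02, 0, 0, 0, 0.4]
    - [0, 0, 0.03, 0, 0, 0, 0.4]
    - [0, 0, 0.04, 0, 0, 0, 0.4]
    - [0, 0, 0.05, 0, 0, 0, 0.4]
    - [0, 0, 0.05, 0, 0, 0, 0.4]

```text
t: 19.8
tcp_pos: [0.5155, 0.0771, 0.1503]
tool_rot: [0.944, -0.136, 0.298, 0.043]
contact_force: [-3.7, 0.1, 2.4]
grip_width: 0.0487
gripper_force: 40.0
```

```bash
python3 st.py|tail -1
```

```text
tool F [-1.6  0.9 -4. ] tool M [-0.07 -0.48 -0.  ] sleeve end in port axes mm [  0.1   0.  -41.3] tilt [-0.01 -0.01  0.01]
```

Call:
move_arm:
  deltas:
    - [0, 0, 0.01, 0, 0, 0, 0.4]
    - [0, 0, 0.02, 0, 0, 0, 0.4]
    - [0, 0, 0.03, 0, 0, 0, 0.4]
    - [0, 0, 0.04, 0, 0, 0, 0.4]
    - [0, 0, 0.04, 0, 0, 0, 0.4]

```text
t: 20.3
tcp_pos: [0.5177, 0.0764, 0.1469]
tool_rot: [0.944, -0.136, 0.298, 0.043]
contact_force: [-2.3, -0.6, 1.0]
grip_width: 0.049
gripper_force: 40.0
```

```bash
python3 st.py|tail -1
```

```text
tool F [-1.1  1.2 -2. ] tool M [ 0.03 -0.34  0.02] sleeve end in port axes mm [  0.1  -0.  -45.4] tilt [-0.01 -0.    0.01]
```

Call:
move_arm:
  deltas:
    - [0, 0, 0.01, 0, 0, 0, 0.4]
    - [0, 0, 0.02, 0, 0, 0, 0.4]
    - [0, 0, 0.03, 0, 0, 0, 0.4]
    - [0, 0, 0.035, 0, 0, 0, 0.4]

```text
t: 20.7
tcp_pos: [0.5196, 0.0759, 0.1441]
tool_rot: [0.944, -0.136, 0.298, 0.043]
contact_force: [-4.1, 0.9, 5.4]
grip_width: 0.0489
gripper_force: 40.0
```

```bash
python3 st.py|tail -1
```

```text
tool F [-0.4  0.3 -6.8] tool M [-0.08 -0.55  0.03] sleeve end in port axes mm [  0.1  -0.  -48.8] tilt [-0.01 -0.    0.01]
```

Call:
move_arm:
  deltas:
    - [0, 0, 0.01, 0, 0, 0, 0.4]
    - [0, 0, 0.02, 0, 0, 0, 0.4]
    - [0, 0, 0.02, 0, 0, 0, 0.4]

```text
t: 21.0
tcp_pos: [0.5207, 0.0755, 0.1424]
tool_rot: [0.944, -0.136, 0.298, 0.043]
contact_force: [-2.0, -0.2, 1.9]
grip_width: 0.0488
gripper_force: 40.0
```

```bash
python3 st.py|tail -1
```

```text
tool F [-0.4  0.7 -2.7] tool M [-0.05 -0.33  0.03] sleeve end in port axes mm [  0.   -0.  -50.9] tilt [-0.01  0.    0.01]
```

Call:
move_arm:
  deltas:
    - [0, 0, 0.005, 0, 0, 0, 0.4]
    - [0, 0, 0.01, 0, 0, 0, 0.4]
    - [0, 0, 0.015, 0, 0, 0, 0.4]

```text
t: 21.3
tcp_pos: [0.5215, 0.0753, 0.1416]
tool_rot: [0.944, -0.136, 0.298, 0.043]
contact_force: [-13.6, 2.4, 15.2]
grip_width: 0.0492
gripper_force: 40.0
```

```bash
python3 st.py|tail -1
```

```text
tool F [ -2.5   1.5 -20.3] tool M [-0.36 -0.84  0.08] sleeve end in port axes mm [  0.3   0.  -52. ] tilt [-0.   -0.01  0.01]
```

Call:
move_arm:
  deltas:
    - [0, 0, 0.003, 0, 0, 0, 0.4]
    - [0, 0, 0.003, 0, 0, 0, 0.4]

```text
t: 21.5
tcp_pos: [0.5215, 0.0754, 0.1416]
tool_rot: [0.944, -0.136, 0.298, 0.043]
contact_force: [-13.4, 1.0, 13.4]
grip_width: 0.0489
gripper_force: 40.0
```

```bash
python3 st.py|tail -1
```

```text
tool F [ -3.    2.8 -18.5] tool M [-0.43 -0.9   0.05] sleeve end in port axes mm [  0.3   0.1 -52. ] tilt [0.01 0.   0.02]
```

Call:
move_arm:
  deltas:
    - [0, 0, -0.006, 0, 0, 0, 0.4]
    - [0, 0, -0.006, 0, 0, 0, 0.6]
    - [0, 0, -0.006, 0, 0, 0, 0.7]
    - [0, 0, -0.006, 0, 0, 0, 0.95]
    - [0, 0, -0.006, 0, 0, 0, 0.95]
    - [0, 0, -0.006, 0, 0, 0, 0.95]

```text
t: 22.1
tcp_pos: [0.5212, 0.0753, 0.1413]
tool_rot: [0.944, -0.136, 0.298, 0.043]
contact_force: [1.3, 1.0, 0.6]
grip_width: 0.0852
gripper_force: 0.0
```

```bash
python3 st.py
```

```text
22.1 [0.5212 0.0753 0.1413] [ 0.9441 -0.1357  0.2975  0.0428] F [1.3 1.  0.6] M [ 0.13  0.26 -0.03] w 0.0852 0.0 q [ 0.01 -0.19  2.26 -0.35  0.5   2.13]
tool F [ 1.1 -1.4  0.1] tool M [ 0.02 -0.29  0.05] sleeve end in port axes mm [ -0.1  -0.1 -52.1] tilt [-0.    0.02  0.01]
```

Call:
move_arm:
  deltas:
    - [0, 0, -0.05, 0, 0, 0, 0.95]
    - [0, 0, -0.15, 0, 0, 0, 0.95]
    - [0, 0, -0.3, 0, 0, 0, 0.95]
    - [0, 0, -0.5, 0, 0, 0, 0.95]
    - [0, 0, -0.75, 0, 0, 0, 0.95]
    - [0, 0, -1, 0, 0, 0, 0.95]
    - [0, 0, -1, 0, 0, 0, 0.95]

```text
t: 22.8
tcp_pos: [0.4671, 0.0922, 0.2272]
tool_rot: [0.943, -0.135, 0.301, 0.042]
contact_force: [0.7, 0.3, 0.9]
grip_width: 0.0871
gripper_force: 0.0
```

```bash
python3 st.py; python3 - <<'E'
from look import *
cv2.imwrite('pics/scene4.png',camera('scene'))
im=cv2.imread('pics/scene4.png');cv2.imwrite('pics/s4c.png',cv2.resize(im[170:370,220:460],None,fx=3,fy=3,interpolation=cv2.INTER_CUBIC))
E
```

```text
22.8 [0.4671 0.0922 0.2272] [ 0.9431 -0.1353  0.3008  0.0418] F [0.7 0.3 0.9] M [ 0.13  0.27 -0.04] w 0.0871 0.0 q [ 0.07 -0.49  2.3  -0.29  0.77  2.07]
tool F [ 1.  -0.5 -0.4] tool M [ 0.01 -0.29  0.06] sleeve end in port axes mm [ 2.8  0.9 50.8] tilt [-0.17 -0.36 -0.01]
```

View pics/s4c.png

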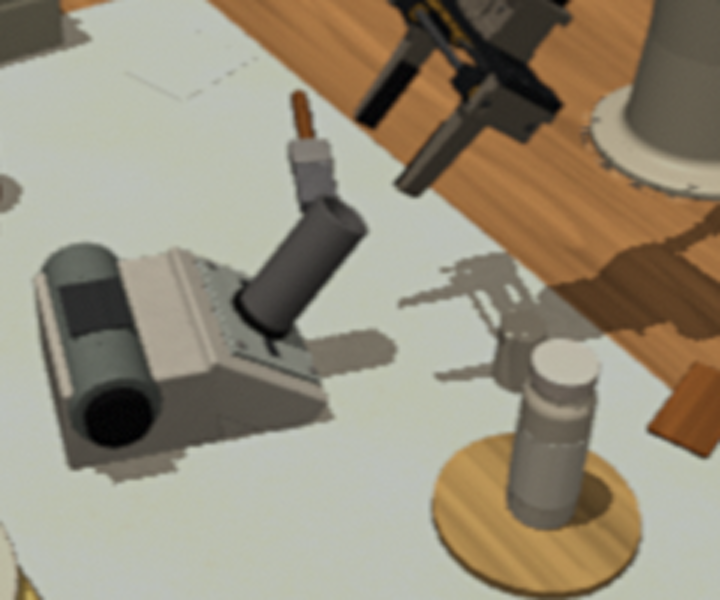

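The sleeve (crop 305,265) sits on the stub with the collar down on the plate at (260,315). The jar (550,430) stands on the bat and the gripper is clear of everything.

```bash
python3 -c "
from station import job_done
print(job_done())"
```

```text
the job is handed in; nothing more can be done
None
```

The jar stands upright on the bat, and the sleeve is on the stub with the collar pressed home at about 20 N (motion stopped dead at the expected seat depth); the gripper is clear and I handed the job in just after 22.8 s.

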